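Find the rocking cover on the bench power duct and reset the breaker under it

ROBOT

A 7-joint arm with a two-finger parallel gripper is mounted at the origin on a cart in front of the work surface, level with it; the furniture and walls round the work are solid. World frame = base frame: x ahead of the robot, y to its left, z up, the work surface at z = 0. Lengths are in m, angles in degrees, forces in N, time in s.
With the tool pointing down it reaches from about 0.425 to 1.025 m from the base axis. Payload 9.4 kg.
Tool frame: the origin (TCP) lies midway between the tips of the shut fingers; the grasp point (between the pads) lies 19 mm behind it (manip.grip_point_offset is the distance from the TCP to the grasp point, in m); z points along the fingers, y is the line along which they close (so a half turn about z gives the same grasp; the last joint's range is limited). The gripper opens to 85 mm and grips with 20 to 120 N. Pads are 22 mm wide; open, the fingers measure 114 mm over their backs; the gripper's body (76 mm by 85 mm) begins 54 mm behind the grasp point. The pads swing forward as they close: fully open they stand 13 mm farther back than shut.
Start: joints at [-76.301, 34.337, -0.143, 91.639, 0.103, 54.024, -4.572], TCP at [0.225, 0.689, 0.231] pointing down, gripper open.
Joint ranges: [-147.43, 147.43], [-19.82, 112.94], [-74.19, 73.91], [6.32, 146.72], [-59.91, 239.91], [6.04, 106.73], [-150.56, 150.56]. Speed limits (degrees/s): [127.2, 127.2, 172.46, 172.46, 180, 180, 180].

INTERFACE

Orientations are given as [roll, pitch, yaw] about the fixed x, y, z axes, in that order (R = Rz(yaw) Ry(pitch) Rx(roll)).
In Python, from rig import manip gives the robot as it stands.
- The arm moves only by the tool send_rows, never from a script. Its argument "rows" is one flat list of numbers, 5 for each row, row after row: the shift along the tool's x, y, z in m, then the turn about the tool's z in rad, then the opening, from -1 (shut) to 1 (fully open). In form: [tx, ty, tz, yaw, fingers, tx, ty, tz, yaw, fingers, ...]. A call has 1 to 10 rows; each row shifts and turns the commanded pose from where the row before left it, along the tool's axes as they then stand; what a row does not reach is not made up. A row lasts 1/12 s, in which the tool goes at most 41.7 mm and 7.16 degrees, less where a joint would pass 70% of its speed; a pose out of reach is approached as far as the arm can. A call is refused whole if a number of a shift passes 0.0417 or a number of a turn 0.125, either way. A call with a gripper value outside its range is refused whole. The fingers move at their own pace and stop on an object; "force" is the grip in N (left out, the last holds). Time passes only in rows, so rows that do not move let the fingers close. It gives the time, the measured TCP pose, the force, the opening and the grip force at its end, in the units of the state.
- manip.sense(): the state, without advancing time (a new reading comes with each control period).
- manip.read_camera(name): name is "scene" or "top" or "wrist"; returns a dict with "frame" (480x640x3 uint8, blue, green, red), "intrinsics" (3x3 intrinsics, pixels), "rvec" (rotation vector, rad) and "tvec" (3), from world to camera coordinates, as OpenCV has them. Camera axes: x right, y down, z forward; pixel columns grow to the right and rows downward; lengths in m; the calibration is good to about 2 mm. A picture is of the moment at which its call begins. There is no depth.
- manip.job_done(): hands the job in; it is judged then, once.
The state is a dict: "time": time; "joint_pos": joint angles; "joint_velocities": joint speeds; "tau": joint torques, N m; "tool_pos": TCP position; "eef_rot": TCP orientation; "force": force on the tool from outside, world axes, zero at the start; "wrist_torque": the same for the moment, N m; "grip_width": finger opening in m; "grip_force": force on a finger pad.
Only numpy, scipy, OpenCV 4.12 (cv2) and the standard library are available. Lean on these libraries where they do the work, as an engineer would, in place of code of your own. Each camera call takes 0.05 s, during which the arm holds its last target. There are 200 camera calls.

TASK

The presses have lost power: the reset button that has popped out is under one of the four identical covers of the grey power duct on the bench. Three covers are clipped in tight; press on the ribbed rear ends with the closed fingertips, without forcing anything, until you find the cover that rocks, tip it up by pushing its rear end down and push the raised cover right back against its stop, then press the red button inside fully home so that it stays in. Only push, leave the cover standing open and do not disturb the loose things lying around.

Things in the scene. Friction and masses are not known exactly. Their poses are not given: they have to be found in the camera images.
- duct: Bench power duct, fixed: aluminium trough, black end caps, socket faces in its front wall; 154 x 388 x 67 mm. Origin: centre of its underside, on the bench; x to its rear, y along it to the left. Flush top, 65 mm up: a row of four like grey covers, 90 mm apart in y, each 84 mm wide, 130 mm long (x -65 to +65), 5 mm thick, five black ribs at its rear end (x +33 to +57).
- place_1 (a point): Press point on the ribs of the leftmost (+y) cover: top surface, duct x = +45 mm, duct y = +135 mm. This and places 2 to 4 are fixed points of the duct; they do not move with a cover. Three of the covers are rigid, one is pivoted; which one changes from run to run.
- place_2 (a point): The same point of the second cover from the left, duct y = +45 mm. The pivoted cover turns on pins along duct y at duct x = +20 mm, 62.5 mm above the bench: 45 mm of it (ribbed) lie behind the pins, 85 mm before them. About 3 to 5 N on the ribs makes the rear end sink and the front end rise; a rigid cover does not give.
- place_3 (a point): The same point of the third cover from the left, duct y = -45 mm. Under the pivoted cover is an open bay, x -66 to +66 mm, 85 mm wide, free behind the pins down to 4 mm above the bench: an 18 mm thick fingertip let down at duct x = +47 mm to 30 mm below the top turns the cover about 60 degrees. Its raised front part can then be pushed to the rear from its front side.
- place_4 (a point): The same point of the rightmost cover, duct y = -135 mm. In the bay of the pivoted cover, at duct x = -30 mm in the middle of the cover's width, stands the red reset button: upright, 18 mm across, top 50 mm above the bench (15 mm below the covers' top) when popped out, 43 mm when home.
- flap (a joint): Angle of the pivoted cover, whichever it is, rad: 0 shut and flush, grows as the ribbed rear end goes down and the front end up, 1.57 upright, 1.9 right back against its stop, leaning to the rear. Its pins are stiff: it stays at any angle where it is left.
- reset_button (a joint): Travel of the red reset button, m: 0 popped out (tripped), 0.007 fully home (reset). It takes about 4 N and stays where it is pushed.
- heat_tape: Loose roll of amber tape lying flat behind the duct, 60 mm across, 13 mm high; origin under its centre. Leave alone.
- tumbler_lid: Loose clear round drinking lid lying behind the duct, 75 mm across, 17 mm high; origin under its centre. Leave alone.
- tape_measure: Loose yellow tape measure standing by the left end of the duct, 82 x 39 x 63 mm; origin under its centre. Leave alone.
- screwdriver: Loose screwdriver with red handle lying by the right end of the duct, 24 x 172 x 23 mm, its length along its own y; origin under its centre. Leave alone.

How it is judged (in metres and radians):
On the way, in this order (a step that is already met when the one before it is completed fails the run):
1. the pivoted cover has been found: it has rocked by more than 6 degrees (value of joint flap above 0.1 rad), for 0.1 s.
2. the cover is pushed right back, within 10 degrees of its stop, with the button still out (value of joint flap above 1.72 rad and value of joint reset_button below 0.003 m), for 0.2 s.
3. the reset button is pressed fully home (value of joint reset_button above 0.0055 m), for 0.2 s.
At the end, for the whole second after the job is handed in: The pivoted cover stands open, back to within 10 degrees of its stop (1.72 rad or more), at rest; the reset button is in by at least 5.5 of its 7 mm; each of the four loose things is within 20 mm of where it lay (value of joint flap above 1.72 rad and velocity of joint flap below 0.05 rad/s and value of joint reset_button above 0.0055 m and distance of each of heat_tape, tumbler_lid, tape_measure, screwdriver from where it was at the start of the episode below 0.02 m); the robot touches nothing.
It fails at once if a loose thing beside the duct is knocked, lifted or carried (more than 20 mm) (distance of any of heat_tape, tumbler_lid, tape_measure, screwdriver from where it was at the start of the episode above 0.02 m).
It fails at once if something is forced: the fingers press on anything with more than 80 N (contact force between the fingers and anything else above 80 N).
It also fails if it takes over 54 s, if anything falls off the work surface, if the arm or the gripper's body presses on something with over 40 N, if the wrist force passes 120 N, or if a joint passes its speed limit or range.

## Working session

There is one attempt and no reset: what is moved stays moved. The work goes in short steps, Python scripts to look and compute and a tool call to move; the robot and the scene stay as the last step left them, time stands still between calls to the robot, and variables do not carry over. Pictures are saved under pics/ and viewed, at most 10 in all, crops included, and the job is handed in when it is done.

Besides the shell and the picture viewer there is one more tool, called after "Emit:" as a command line: name --argument value ..., lists and objects as JSON in quotes. send_rows: Moves the arm, as the interface text tells. Its arguments: {"type":"object","properties":{"rows":{"type":"array","items":{"type":"number"}},"force":{"type":"number"}},"required":["rows"]}

```bash
mkdir -p pics; cat > h.py <<'E'
import numpy as np, cv2
from rig import manip
def snap(n,f):
    c=manip.read_camera(n); cv2.imwrite('pics/'+f,c['frame']); np.savez('pics/'+f+'.npz',**{k:c[k] for k in('intrinsics','rvec','tvec')})
def ray(f,uv,z):
    c=np.load('pics/'+f+'.npz');R=cv2.Rodrigues(c['rvec'])[0];t=c['tvec'].reshape(3)
    p=cv2.undistortPoints(np.array([[uv]],float),c['intrinsics'],None)[0,0]
    o=-R.T@t; d=R.T@np.array([p[0],p[1],1]); return o+d*(z-o[2])/d[2]
E
python3 - <<'E'
from h import *
snap('top','top0.png');snap('scene','sc0.png');s=manip.sense();print(s)
E
```

```text
{'time': 0.1, 'joint_pos': array([-76.3012922 ,  34.3807748 ,  -0.14554736,  91.67524026,
         0.1041927 ,  54.02449454,  -4.57391977]), 'joint_velocities': array([-0.06553657, -0.16085482, -0.03518697, -0.15270621,  0.14047757,
        0.04810306, -0.00085045]), 'tau': array([ 5.59736727e-03, -7.77992749e+01,  1.57032374e+00, -2.58622867e+01,
        1.27059655e-02,  5.41990841e-03,  5.74145020e-05]), 'tool_pos': array([0.22504916, 0.6887507 , 0.23049965]), 'eef_rot': array([-1.79920038e+02,  8.44822487e-03,  1.61908823e+02]), 'force': array([-0.52912827,  0.34664285,  0.83161446]), 'wrist_torque': array([-0.00925362,  0.04877313, -0.04024605]), 'grip_force': 0.0, 'grip_width': 0.08553719077015375}
```

View pics/top0.png

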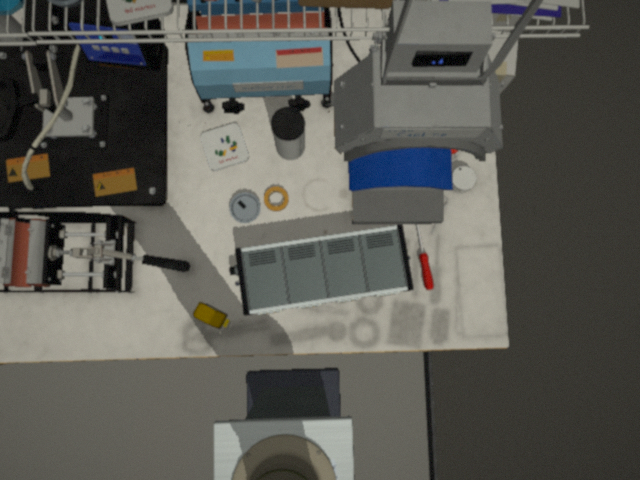

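View pics/sc0.png

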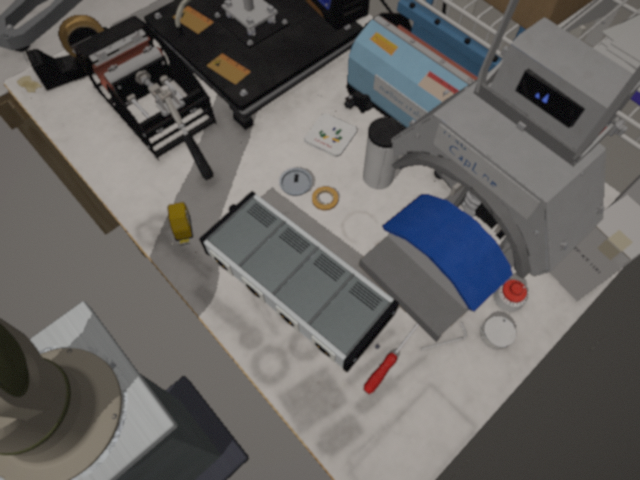

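Top view: the duct has corners near (236,229), (400,227), (411,290) and (247,313) and is tilted slightly. The tape measure is at (210,315), the screwdriver at (425,270), and the tape and lid are behind it. A press stands behind its right end. I'll enlarge the duct.

```bash
python3 - <<'E'
import cv2
f=cv2.imread('pics/top0.png')[200:335,225:445]
cv2.imwrite('pics/crop.png',cv2.resize(f,None,fx=3.6,fy=3.6,interpolation=cv2.INTER_CUBIC))
E
```

```text
(no output)
```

View pics/crop.png

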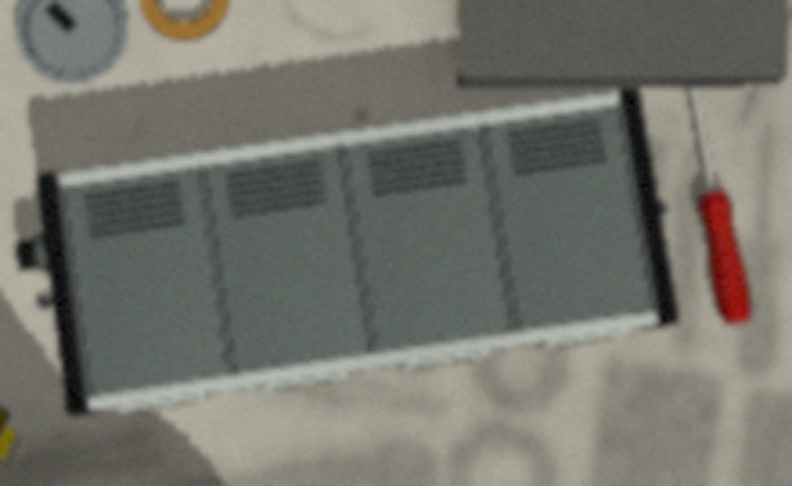

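The enlarged crop shows the end-cap corners at (40,175), (637,90), (677,320) and (70,412). The rib centres are at (135,207), (277,185), (419,165) and (557,146).

```bash
python3 - <<'E'
from h import *
g=lambda u,v,z:ray('top0.png',((u+.5)/3.6-.5+225,(v+.5)/3.6-.5+200),z)[:2]
C=np.array([g(40,175,.067),g(637,90,.067),g(677,320,.067),g(70,412,.067)])
M=np.array([[77,194],[77,-194],[-77,-194],[-77,194]])/1e3
P=np.array([g(135,207,.065),g(277,185,.065),g(419,165,.065),g(557,146,.065)])
N=np.array([[45,135],[45,45],[45,-45],[45,-135]])/1e3
A=np.r_[M,N];B=np.r_[C,P]
def fit(A,B):
    a=A-A.mean(0);b=B-B.mean(0);th=np.arctan2((a[:,0]*b[:,1]-a[:,1]*b[:,0]).sum(),(a*b).sum())
    R=np.array([[np.cos(th),-np.sin(th)],[np.sin(th),np.cos(th)]]);t=B.mean(0)-R@A.mean(0);return R,t,np.degrees(th)
for a,b in((A,B),(M,C),(N,P)):
    R,t,th=fit(a,b);print(t,th);print(((b-a@R.T-t)*1e3).round(1).tolist())
R,t,th=fit(A,B);print(N@R.T+t)
print('press edge, z=0,.1,.2',[g(457,80,z).round(3) for z in(0,.1,.2,.3)])
print('lid',g(70,30,.01),'tape',g(185,0,.01))
c=np.load('pics/top0.png.npz');print(-cv2.Rodrigues(c['rvec'])[0].T@c['tvec'].reshape(3))
# scene view: press pad front bottom edge hypothesis
for z in(.1,.15,.2,.25,.3):print(z,ray('sc0.png',(362,262),z).round(3),g(457,80,z).round(3))
E
```

```text
[ 0.49179839 -0.10169346] 6.833095648747187
[[-2.8, -3.3], [-4.2, 3.0], [2.2, 3.0], [1.9, -2.2], [0.4, 0.0], [1.3, -0.1], [1.0, -0.8], [0.2, 0.5]]
[ 0.49107214 -0.10158295] 6.855305869862241
[[-2.0, -3.4], [-3.5, 2.8], [2.8, 2.9], [2.7, -2.3]]
[ 0.49252055 -0.1017697 ] 6.789142636966409
[[-0.5, 0.1], [0.5, -0.0], [0.3, -0.7], [-0.4, 0.6]]
[[ 0.52041679  0.03770161]
 [ 0.53112477 -0.05165911]
 [ 0.54183274 -0.14101984]
 [ 0.55254072 -0.23038056]]
press edge, z=0,.1,.2 [array([ 0.607, -0.174]), array([ 0.591, -0.165]), array([ 0.574, -0.156]), array([ 0.558, -0.147])]
lid [0.64573448 0.08392979] tape [0.66428862 0.00718264]
[ 0.40454373 -0.06316475  1.22862173]
0.1 [ 0.585 -0.186  0.1  ] [ 0.591 -0.165]
0.15 [ 0.566 -0.2    0.15 ] [ 0.583 -0.16 ]
0.2 [ 0.547 -0.214  0.2  ] [ 0.574 -0.156]
0.25 [ 0.528 -0.229  0.25 ] [ 0.566 -0.151]
0.3 [ 0.509 -0.243  0.3  ] [ 0.558 -0.147]
```

Emit:
send_rows --rows '[0,0,-0.01,-0.087,-1,0,0,-0.01,-0.087,-1,0,0,-0.01,-0.087,-1,0,0,-0.01,-0.087,-1,0,0,-0.01,-0.087,-1,0,0,0,0,-1]' --force 40

```text
time: 0.6
tool_pos: [0.2255, 0.6898, 0.283]
eef_rot: [179.9, 0.0, -173.0]
force: [-0.1, -0.4, -0.0]
grip_width: 0.012
grip_force: 0.0
```

```bash
cat >> h.py <<'E'
TH=np.radians(6.8);O=np.array([.4925,-.1018]);RD=np.array([[np.cos(TH),-np.sin(TH)],[np.sin(TH),np.cos(TH)]])
def st():
    s=manip.sense();d=RD.T@(s['tool_pos'][:2]-O);print('t',round(s['time'],2),'duct mm',(d*1e3).round(1),'z',round(s['tool_pos'][2]*1e3,1),s['eef_rot'].round(2),'F',s['force'].round(1),'w',round(s['grip_width'],4))
E
python3 - <<'E'
from h import *
st()
for w in((.35,.3),(.4,.2)):print(w,RD.T@(np.array(w)-O))
print('handle tip',ray('top0.png',(188,266),.1),ray('sc0.png',(208,172),.1))
E
```

```text
t 0.6 duct mm [-171.4  817.6] z 283.0 [ 1.7987e+02  4.0000e-02 -1.7296e+02] F [-0.1 -0.4 -0. ] w 0.012
(0.35, 0.3) [-0.09392287  0.41584611]
(0.4, 0.2) [-0.05611499  0.31062936]
handle tip [0.50204902 0.19642814 0.1       ] [0.49371856 0.17357163 0.1       ]
```

Emit:
send_rows --rows '[-0.007,-0.035,0,0,-1,-0.007,-0.035,0,0,-1,-0.007,-0.035,0,0,-1,-0.007,-0.035,0,0,-1,-0.007,-0.035,0,0,-1,-0.007,-0.035,0,0,-1,-0.007,-0.035,0,0,-1,-0.007,-0.035,0,0,-1,-0.007,-0.035,0,0,-1,-0.007,-0.035,0,0,-1]'

```text
time: 1.43
tool_pos: [0.3364, 0.3479, 0.2807]
eef_rot: [-180.0, -0.0, -173.4]
force: [0.9, -0.3, 0.4]
grip_width: -0.0
grip_force: 0.0
```

```bash
python3 -c "
from h import *
st()"
```

```text
t 1.43 duct mm [-101.8  465.1] z 280.7 [-1.7998e+02 -3.0000e-02 -1.7337e+02] F [ 0.9 -0.3  0.4] w -0.0
```

Emit:
send_rows --rows '[-0.015,-0.033,0,0,-1,-0.015,-0.033,0,0,-1,-0.015,-0.033,0,0,-1,-0.015,-0.033,0,0,-1,-0.015,-0.033,0,0,-1,-0.015,-0.033,0,0,-1,-0.015,-0.033,0.02,0,-1,-0.014,-0.033,0.03,0,-1,-0.014,-0.033,0.03,0,-1,-0.014,-0.033,0.03,0,-1]'

```text
time: 2.27
tool_pos: [0.5161, 0.0483, 0.1797]
eef_rot: [-180.0, 0.0, -173.4]
force: [0.5, 0.9, -0.6]
grip_width: 0.0003
grip_force: 0.0
```

Emit:
send_rows --rows '[0,0,0.03,0,-1,0,0,0.03,0,-1,0,0,0.015,0,-1,0,0,0,0,-1,0,0,0,0,-1]'

```text
time: 2.68
tool_pos: [0.515, 0.0497, 0.1053]
eef_rot: [-180.0, -0.1, -173.3]
force: [-0.3, -0.1, 0.3]
grip_width: -0.0
grip_force: 0.0
```

```bash
python3 -c "
from h import *
st();snap('top','t1.png');snap('wrist','w1.png')
import cv2
a=cv2.imread('pics/t1.png')[200:335,225:445];b=cv2.imread('pics/w1.png')
a=cv2.resize(a,(640,393));b=cv2.resize(b,(0,0),fx=.4,fy=.4)
o=np.zeros((393+192,640,3),np.uint8);o[:393]=a;o[393:,:256]=b;cv2.imwrite('pics/c1.png',o)"
```

```text
t 2.68 duct mm [ 40.3 147.7] z 105.3 [-1.7998e+02 -1.4000e-01 -1.7329e+02] F [-0.3 -0.1  0.3] w -0.0
```

View pics/c1.png

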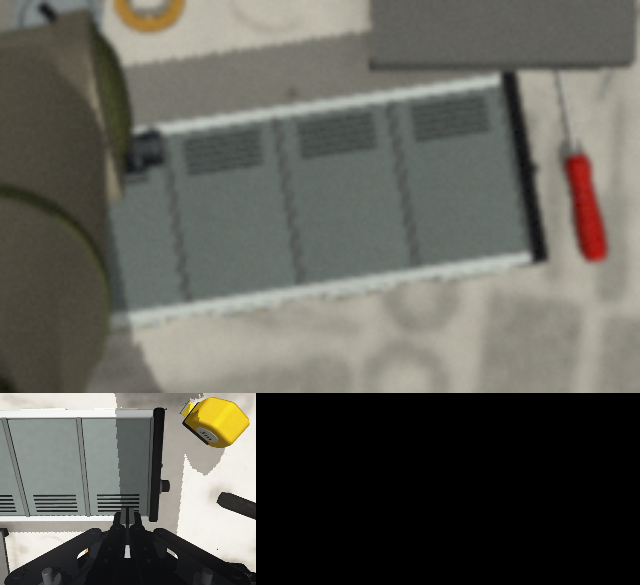

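The fingertips are over cover 1's ribs, slightly left of centre. I'll shift over the centre and probe gently.

Emit:
send_rows --rows '[-0.004,-0.012,0.015,0,-1,0,0,0.015,0,-1,0,0,0.005,0,-1,0,0,0,0,-1,0,0,0.002,0,-1,0,0,0.001,0,-1,0,0,0.001,0,-1,0,0,0.001,0,-1,0,0,0,0,-1]'

```text
time: 3.53
tool_pos: [0.5212, 0.0386, 0.0663]
eef_rot: [180.0, 0.0, -173.2]
force: [-0.1, -0.3, 0.5]
grip_width: 0.0
grip_force: 0.0
```

Emit:
send_rows --rows '[0,0,0.001,0,-1,0,0,0.001,0,-1]'

```text
time: 3.7
tool_pos: [0.5213, 0.0385, 0.065]
eef_rot: [180.0, 0.0, -173.2]
force: [-5.2, -0.5, 33.5]
grip_width: -0.0002
grip_force: 16.7
```

Cover 1 is rigid: 33 N with no give. On to cover 2 the same way.

Emit:
send_rows --rows '[0,0,-0.015,0,-1,0,-0.03,0,0,-1,0,-0.03,0,0,-1,0,-0.03,0,0,-1,0,0,0.011,0,-1,0,0,0,0,-1,0,0,0.001,0,-1,0,0,0.001,0,-1,0,0,0.001,0,-1,0,0,0.001,0,-1]'

```text
time: 4.53
tool_pos: [0.5319, -0.0496, 0.065]
eef_rot: [180.0, 0.0, -173.1]
force: [-5.8, 1.5, 30.1]
grip_width: 0.0001
grip_force: 15.0
```

Emit:
send_rows --rows '[0,0,-0.015,0,-1,0,-0.03,0,0,-1,0,-0.03,0,0,-1,0,-0.03,0,0,-1,0,0,0.011,0,-1,0,0,0,0,-1,0,0,0.001,0,-1,0,0,0.001,0,-1,0,0,0.001,0,-1,0,0,0.001,0,-1]'

```text
time: 5.37
tool_pos: [0.5428, -0.1387, 0.0644]
eef_rot: [180.0, 0.0, -173.0]
force: [0.9, 2.0, 4.1]
grip_width: 0.0001
grip_force: 1.7
```

```bash
python3 -c "
from h import *
st()"
```

```text
t 5.37 duct mm [ 45.5 -42.6] z 64.4 [ 1.7997e+02  2.0000e-02 -1.7305e+02] F [0.9 2.  4.1] w 0.0001
```

Cover 3 gives, at about 4 N. I'll push it down slowly, shifting toward duct x=+47.

Emit:
send_rows --rows '[-0.002,-0.002,0.003,0,-1,0,0,0.003,0,-1,0,0,0.003,0,-1,0,0,0.003,0,-1,0,0,0,0,-1]'

```text
time: 5.78
tool_pos: [0.5448, -0.1422, 0.0515]
eef_rot: [-180.0, -0.0, -173.2]
force: [0.2, 0.1, 0.1]
grip_width: -0.0001
grip_force: 0.2
```

Emit:
send_rows --rows '[0,0,0.003,0,-1,0,0,0.003,0,-1,0,0,0.003,0,-1,0,0,0,0,-1]'

```text
time: 6.12
tool_pos: [0.5448, -0.1421, 0.0425]
eef_rot: [-180.0, -0.0, -173.2]
force: [0.0, -0.1, 0.3]
grip_width: 0.0001
grip_force: 0.4
```

```bash
python3 -c "
from h import *
st();snap('scene','s2.png')
import cv2
a=cv2.imread('pics/s2.png')[150:400,170:470];cv2.imwrite('pics/c2.png',cv2.resize(a,None,fx=2.4,fy=2.4))"
```

```text
t 6.12 duct mm [ 47.2 -46.3] z 42.5 [-179.99   -0.   -173.17] F [ 0.  -0.1  0.3] w 0.0001
```

View pics/c2.png

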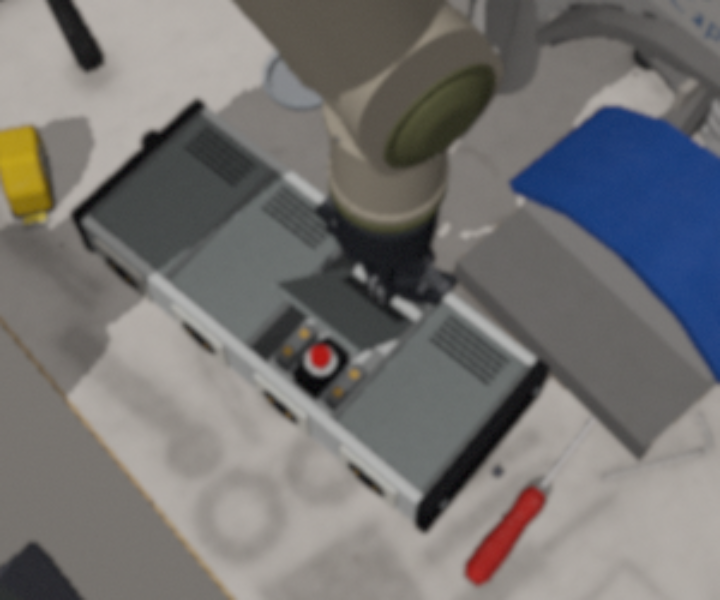

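The picture shows cover 3 tipped up about 50° and the red button in its bay at crop (320,355). I'll go slightly deeper, then lift clear.

Emit:
send_rows --rows '[0,0,0.003,0,-1,0,0,0.003,0,-1,0,0,0,0,-1,0,0,-0.01,0,-1,0,0,-0.02,0,-1,0,0,-0.03,0,-1,0,0,-0.03,0,-1,0,0,-0.03,0,-1,0,0,-0.02,0,-1]'

```text
time: 6.92
tool_pos: [0.5447, -0.1421, 0.1803]
eef_rot: [-180.0, 0.1, -173.2]
force: [0.1, -0.1, 0.5]
grip_width: 0.0001
grip_force: 0.0
```

Emit:
send_rows --rows '[0.02,0,0,0,-1,0.025,0,0,0,-1,0.025,0,0,0,-1,0.025,0,0,0,-1,0.025,0,0,0,-1,0,0,0,0,-1]'

```text
time: 7.42
tool_pos: [0.4194, -0.1566, 0.1774]
eef_rot: [180.0, -0.3, -173.3]
force: [-1.6, 0.3, 0.3]
grip_width: -0.0001
grip_force: 0.0
```

```bash
python3 -c "
from h import *
st()"
```

```text
t 7.42 duct mm [-79.  -45.8] z 177.4 [ 179.95   -0.28 -173.3 ] F [-1.6  0.3  0.3] w -0.0001
```

Emit:
send_rows --rows '[0,0,0.03,0,-1,0,0,0.03,0,-1,-0.02,0,0,0,-1,-0.015,0,0,0,-1,-0.008,0,0,0,-1,-0.008,0,0,0,-1,-0.008,0,0,0,-1,-0.008,0,0,0,-1,0,0,0,0,-1]'

```text
time: 8.17
tool_pos: [0.4939, -0.1481, 0.1175]
eef_rot: [-180.0, 0.1, -173.1]
force: [0.7, -0.2, -0.6]
grip_width: 0.0
grip_force: 0.0
```

Emit:
send_rows --rows '[-0.008,0,0,0,-1,-0.008,0,0,0,-1,-0.006,0,0,0,-1,-0.005,0,0,0,-1,0,0,0,0,-1]'

```text
time: 8.58
tool_pos: [0.5203, -0.1448, 0.117]
eef_rot: [-180.0, 0.1, -173.1]
force: [0.0, 0.4, -0.7]
grip_width: -0.0002
grip_force: 0.0
```

```bash
python3 -c "
from h import *
st()"
```

```text
t 8.58 duct mm [ 22.5 -46. ] z 117.0 [-1.7999e+02  6.0000e-02 -1.7314e+02] F [ 0.   0.4 -0.7] w -0.0002
```

Emit:
send_rows --rows '[-0.002,0,0,0,-1,-0.002,0,0,0,-1]'

```text
time: 8.75
tool_pos: [0.5226, -0.1446, 0.117]
eef_rot: [180.0, -0.0, -173.2]
force: [-0.3, -0.8, -0.7]
grip_width: -0.0003
grip_force: 0.3
```

Emit:
send_rows --rows '[-0.002,0,0,0,-1,-0.001,0,0,0,-1]'

```text
time: 8.92
tool_pos: [0.5238, -0.1445, 0.1168]
eef_rot: [180.0, -0.2, -173.2]
force: [-8.5, -1.0, 5.3]
grip_width: 0.0002
grip_force: 4.5
```

```bash
python3 -c "
from h import *
st();snap('scene','s3.png')
import cv2
a=cv2.imread('pics/s3.png')[150:400,170:470];cv2.imwrite('pics/c3.png',cv2.resize(a,None,fx=2.4,fy=2.4))"
```

```text
t 8.92 duct mm [ 26.  -46.1] z 116.8 [ 179.97   -0.23 -173.2 ] F [-8.5 -1.   5.3] w 0.0002
```

View pics/c3.png

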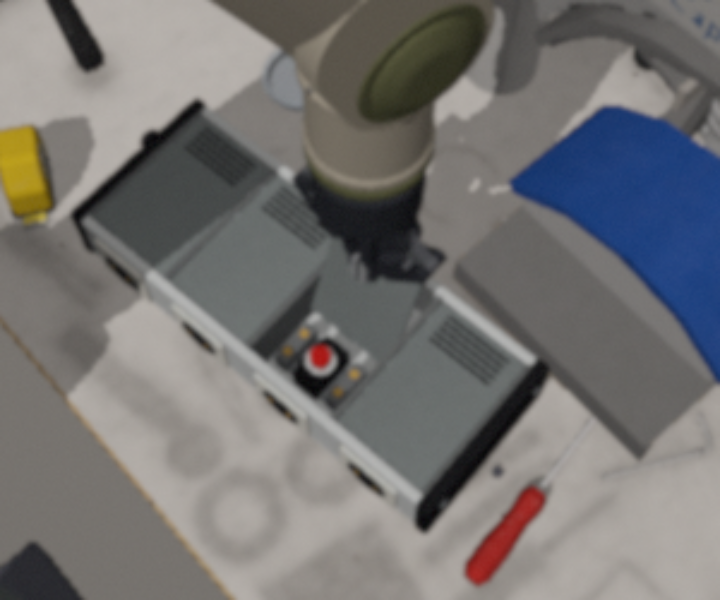

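The cover is raised and leaning back, and the force has started to rise about where the stop should be. I'll push a little more to confirm.

Emit:
send_rows --rows '[-0.001,0,0,0,-1,-0.001,0,0,0,-1,0,0,0,0,-1,0,0,0,0,-1]'

```text
time: 9.3
tool_pos: [0.5239, -0.1445, 0.1167]
eef_rot: [179.9, -0.4, -173.2]
force: [-10.7, -1.2, 7.2]
grip_width: 0.0001
grip_force: 6.2
```

It's at the stop: no movement for 2 mm more commanded. I'll back off to above the button.

Emit:
send_rows --rows '[0.004,0,0,0,-1,0.015,0,0,0,-1,0.02,0,0,0,-1,0.02,0,0,0,-1,0,0.001,0.02,0,-1,0,0,0.02,0,-1,0,0,0,0,-1,0,0,0,0,-1]'

```text
time: 9.97
tool_pos: [0.469, -0.1499, 0.0767]
eef_rot: [180.0, -0.1, -173.2]
force: [-0.3, -0.1, -0.3]
grip_width: 0.0
grip_force: 0.0
```

```bash
python3 -c "
from h import *
st();snap('scene','s4.png');snap('wrist','w4.png')
import cv2
a=cv2.imread('pics/s4.png')[150:400,170:470];a=cv2.resize(a,(480,400));b=cv2.resize(cv2.imread('pics/w4.png'),(320,240))
o=np.zeros((400,800,3),np.uint8);o[:,:480]=a;o[:240,480:]=b;cv2.imwrite('pics/c4.png',o)"
```

```text
t 9.97 duct mm [-29. -45.] z 76.7 [ 1.7997e+02 -7.0000e-02 -1.7316e+02] F [-0.3 -0.1 -0.3] w 0.0
```

View pics/c4.png

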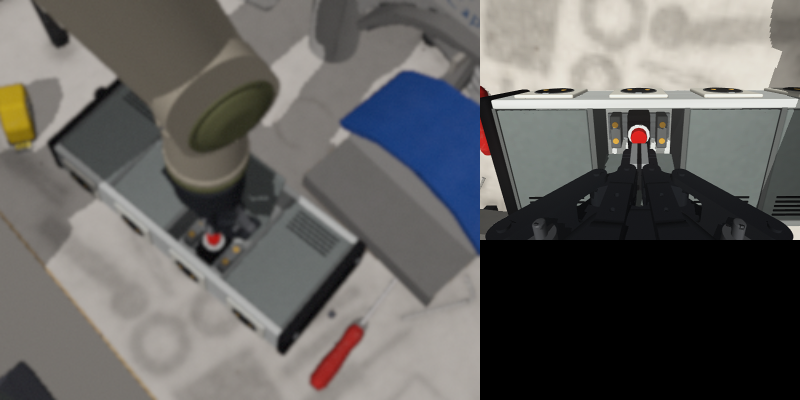

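The fingertips are centred laterally on the red button, and the cover stands open behind. Pressing now.

Emit:
send_rows --rows '[0.001,0,0.015,0,-1,0,0,0.008,0,-1,0,0,0.002,0,-1,0,0,0.002,0,-1,0,0,0.002,0,-1,0,0,0.002,0,-1]'

```text
time: 10.57
tool_pos: [0.4683, -0.1502, 0.0465]
eef_rot: [-180.0, 0.0, -173.2]
force: [-1.2, 1.4, 4.7]
grip_width: -0.0002
grip_force: 2.0
```

Emit:
send_rows --rows '[0,0,0.001,0,-1,0,0,0.001,0,-1,0,0,0,0,-1]'

```text
time: 10.82
tool_pos: [0.4683, -0.1501, 0.0441]
eef_rot: [-180.0, 0.0, -173.2]
force: [-0.0, 1.2, 1.8]
grip_width: 0.0002
grip_force: 0.7
```

Emit:
send_rows --rows '[0,0,0.001,0,-1,0,0,0.001,0,-1]'

```text
time: 10.98
tool_pos: [0.4683, -0.1502, 0.0428]
eef_rot: [-180.0, 0.0, -173.2]
force: [-4.4, 1.9, 37.0]
grip_width: -0.0
grip_force: 18.6
```

Button is home: 37 N at z≈0.043. I'll hold briefly, then retreat upward.

Emit:
send_rows --rows '[0,0,0,0,-1,0,0,0,0,-1,0,0,0,0,-1,0,0,-0.01,0,-1,0,0,-0.02,0,-1,0.01,0,-0.03,0,-1,0.01,0,-0.03,0,-1,0.01,0,-0.03,0,-1]'

```text
time: 11.65
tool_pos: [0.4377, -0.1537, 0.1632]
eef_rot: [180.0, -0.0, -173.2]
force: [-0.1, -0.1, 0.0]
grip_width: 0.0
grip_force: 0.0
```

Emit:
send_rows --rows '[0,0.03,-0.02,0,-1,0,0.03,-0.01,0,-1,0,0.03,0,0,-1,0,0.03,0,0,-1,0,0.03,0,0,-1,0,0,0,0,-1,0,0,0,0,-1]'

```text
time: 12.23
tool_pos: [0.4204, -0.0034, 0.1923]
eef_rot: [180.0, 0.0, -173.0]
force: [0.1, -0.6, 0.2]
grip_width: -0.0
grip_force: 0.0
```

```bash
python3 -c "
from h import *
st();snap('top','t5.png');snap('scene','s5.png')
import cv2
a=cv2.imread('pics/s5.png')[150:400,170:470];a=cv2.resize(a,(480,400));b=cv2.resize(cv2.imread('pics/t5.png')[180:340,220:440],(320,233))
o=np.zeros((400,800,3),np.uint8);o[:,:480]=a;o[:233,480:]=b;cv2.imwrite('pics/c5.png',o)"
```

```text
t 12.23 duct mm [-59.9 106.2] z 192.3 [ 1.7999e+02  2.0000e-02 -1.7296e+02] F [ 0.1 -0.6  0.2] w -0.0
```

View pics/c5.png

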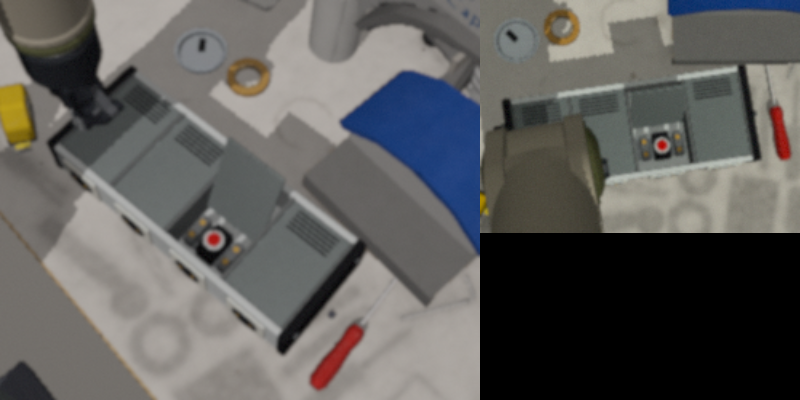

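The cover stands leaning back against its stop, the button is in and flush with its ring, the loose things look undisturbed and the arm is clear.

```bash
python3 -c "
from rig import manip
print(manip.job_done())"
```

```text
the job is handed in; nothing more can be done
None
```

I handed the job in at about 12 s: the third cover from the left was the one that rocked, and it now stands open against its stop with the red button pressed fully home and the loose things undisturbed; the hand-in returned no verdict.

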